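Line up the little birdhouses on the display board

ROBOT

A 7-joint arm with a two-finger parallel gripper is mounted at the origin on the work surface. World frame = base frame: x ahead of the robot, y to its left, z up, the work surface at z = 0. Lengths are in m, angles in rad, forces in N, time in s.
With the tool pointing down it reaches from about 0.4 to 0.85 m from the base axis. Payload 4.5 kg.
Tool frame: the origin (TCP) lies at the very end of the fingers, on their centre line; the grasp point (between the pads) lies 19 mm behind it; y points along the fingers, x is the direction in which the jaws open and shut, and the axes are right-handed (so a half turn about y gives the same grasp; the last joint's range is limited). The gripper opens to 88 mm and grips with 3 to 60 N. Pads are 18 mm wide; open, the fingers measure 123 mm over their backs; the gripper's body (75 mm by 187 mm) begins 45 mm behind the grasp point.
Start: joints at [-1.199, 0.689, -0.195, 1.565, 0.157, 0.902, -0.215], TCP at [0.207, 0.59, 0.239] pointing down, gripper open.
Joint ranges: [-3.01, 3.01], [-0.46, 2.08], [-1.47, 1.51], [0.13, 2.56], [-1, 4.14], [0.04, 2.09], [-2.66, 2.66]. Speed limits (rad/s): [2.57, 2.57, 3.14, 3.14, 3.14, 3.14, 3.14].

INTERFACE

Orientations are given as a unit quaternion [x, y, z, w].
In Python, from plant import r gives the robot as it stands.
- The arm moves only by the shell command python3 -m inch 'ROWS' [OPENING] [FORCE]. ROWS is JSON, a list of rows, each a list of 6 numbers: the shift along the tool's x, y, z in mm, then the turn, a rotation vector about the tool's x, y, z in rad. In form: [[x, y, z, ax, ay, az], ...]. A call has 1 to 12 rows; each row shifts and turns the commanded pose from where the row before left it, along the tool's axes as they then stand; what a row does not reach is not made up. A row lasts 1/12 s, in which the tool goes at most 41.7 mm and 7.16 degrees, less where a joint would pass 70% of its speed; a pose out of reach is approached as far as the arm can. A call is refused whole if a number of a shift passes 41.7 or a number of a turn 0.125, either way. A call with a gripper value outside its range is refused whole. OPENING is the finger opening in mm, from 0 to 88.1, set as the call begins (- or left out, the last holds). The fingers move at their own pace and stop on an object; FORCE is the grip in N (left out, the last holds). Time passes only in rows, so rows that do not move let the fingers close. It gives the time, the measured TCP pose, the force and the opening at its end, in the units of the state.
- r.get_state(): the state, without advancing time (a new reading comes with each control period).
- r.snapshot(name): name is "side" or "top" or "wrist"; returns a dict with "img" (384x512x3 uint8, red, green, blue), "range_z" (384x512 float32, m along the optical axis (not along the pixel's ray), 0 where there is no reading), "mtx" (3x3 intrinsics, pixels), "camera_from_world" (4x4, takes a point from world to camera coordinates); the wrist camera has in their place "tool_from_camera" (4x4, takes a point from camera to tool coordinates, whose origin is the TCP and whose axes are the tool frame's). Camera axes: x right, y down, z forward; pixel columns grow to the right and rows downward; lengths in m; the calibration is good to about 2 mm. A picture is of the moment at which its call begins: read the wrist's pose just before it.
- r.finish_job(): hands the job in, once; it reports no verdict.
The state is a dict: "clock": time; "q": joint angles; "qd": joint speeds; "joint_torque": joint torques, N m; "tool_pos": TCP position; "eef_rot": TCP orientation; "contact_force": force on the tool from outside, world axes, zero at the start; "moment": the same for the moment, N m; "opening": opening from 0.0 (shut) to 1.0 (fully open).
Only numpy, scipy, OpenCV 4.12 (cv2) and the standard library are available. Lean on these libraries where they do the work, as an engineer would, in place of code of your own. Each camera call takes 0.05 s, during which the arm holds its last target.

TASK

Set the four little birdhouses on the display board in order of height: the tallest on the seat next to the turned fir tree, stepping down to the shortest at the far end. Each stands upright in the middle of its own dark seat, squared up with it (front or back facing out, both are alike), and is let go.

Things in the scene. Friction and masses are not known exactly. Their poses are not given: they have to be found in the camera images.
- house_135: The tallest of four loose wooden birdhouses, 135 mm to the ridge: pale body 60 mm wide (own y), 46 mm deep (own x), walls 98 mm high; darker gable roof, ridge along own x, 79 mm over the eaves, flush with the flat front and back, so gripped across front and back (own x), below the ridge. Front and back alike, each with a dark round hole. Origin: centre of underside; z up.
- house_115: The second tallest of four loose wooden birdhouses, 115 mm to the ridge: pale body 52 mm wide (own y), 46 mm deep (own x), walls 82 mm high; darker gable roof, ridge along own x, 71 mm over the eaves, flush with the flat front and back, so gripped across front and back (own x), below the ridge. Front and back alike, each with a dark round hole. Origin: centre of underside; z up.
- house_95: The second shortest of four loose wooden birdhouses, 95 mm to the ridge: pale body 44 mm wide (own y), 46 mm deep (own x), walls 66 mm high; darker gable roof, ridge along own x, 63 mm over the eaves, flush with the flat front and back, so gripped across front and back (own x), below the ridge. Front and back alike, each with a dark round hole. Origin: centre of underside; z up.
- house_75: The shortest of four loose wooden birdhouses, 75 mm to the ridge: pale body 36 mm wide (own y), 46 mm deep (own x), walls 50 mm high; darker gable roof, ridge along own x, 55 mm over the eaves, flush with the flat front and back, so gripped across front and back (own x), below the ridge. Front and back alike, each with a dark round hole. Origin: centre of underside; z up.
- seat_a: One of four identical dark wooden plates, 56 x 70 mm (own x by y) and 3 mm thick, fixed on a pale 12 mm thick board (96 x 500 mm) in one row along own y, about 96 mm apart. The letters say nothing about the order along the row. Origin: centre of the underside, so the top is 3 mm higher (15 mm above the table); z up.
- seat_b: One of four identical dark wooden plates, 56 x 70 mm (own x by y) and 3 mm thick, fixed on a pale 12 mm thick board (96 x 500 mm) in one row along own y, about 96 mm apart. The letters say nothing about the order along the row. Origin: centre of the underside, so the top is 3 mm higher (15 mm above the table); z up.
- seat_c: One of four identical dark wooden plates, 56 x 70 mm (own x by y) and 3 mm thick, fixed on a pale 12 mm thick board (96 x 500 mm) in one row along own y, about 96 mm apart. The letters say nothing about the order along the row. Origin: centre of the underside, so the top is 3 mm higher (15 mm above the table); z up.
- seat_d: One of four identical dark wooden plates, 56 x 70 mm (own x by y) and 3 mm thick, fixed on a pale 12 mm thick board (96 x 500 mm) in one row along own y, about 96 mm apart. The letters say nothing about the order along the row. Origin: centre of the underside, so the top is 3 mm higher (15 mm above the table); z up.
- tree: Turned wooden fir tree, fixed at one end of the board (either end), in line with the seats, about 74 mm beyond the last seat; 108 mm tall, 38 mm across at most. The other end of the board carries a low plain bar (70 x 14 x 12 mm) across it instead. Origin: centre of its foot, on the board's top.
Things that resemble listed ones, but are neither listed nor needed, are in the scene too. Leave any green or yellow look-alike of the house_95 alone.

How it is judged:
By the outcome, as a careful person would: the job done as asked, in the order asked, and still so for the second after the job is handed in, with the robot touching nothing.
It also fails if it takes over 120 s, if anything falls off the work surface, if the arm or the gripper's body presses on something with over 40 N, if the wrist force passes 120 N, or if a joint passes its speed limit or range.

## Working session

There is one attempt and no reset: what is moved stays moved. The work goes in short steps, Python scripts to look and compute and a shell command to move; the robot and the scene stay as the last step left them, time stands still between calls to the robot, and variables do not carry over. Pictures are saved under pics/ and viewed, and the job is handed in when it is done.

```bash
ls; mkdir -p pics
python3 - <<'E'
from plant import r
import cv2,numpy as np
s=r.get_state();print(s)
for n in ["side","top","wrist"]:
    d=r.snapshot(n);cv2.imwrite(f"pics/{n}0.png",d["img"][:,:,::-1]);np.savez(f"{n}0.npz",**d)
    print(n,d["mtx"].round(1).tolist(),[ (k,d[k].round(3).tolist()) for k in d if "from" in k])
E
```

```text
pics
{'clock': 0.0, 'q': array([-1.19920919,  0.68997148, -0.19453659,  1.56632111,  0.15731043,
        0.90248955, -0.21508573]), 'qd': array([ 0.00152719,  0.00087986,  0.00188475,  0.00112246,  0.00173999,
       -0.00046724, -0.0010201 ]), 'joint_torque': array([-9.37126089e-06, -5.27555859e+01, -1.26643606e+00, -1.53423697e+01,
       -5.25105523e-02,  6.49847992e-03,  1.73474741e-04]), 'tool_pos': array([0.20695702, 0.58908575, 0.23792452]), 'eef_rot': array([ 0.57730858,  0.40838271, -0.40936565, -0.5765051 ]), 'contact_force': array([ 0.25638966, -0.38477504, -0.07893369]), 'moment': array([ 0.01767827, -0.02906671, -0.00910832]), 'opening': 1.003245724845479}
side [[453.6, 0.0, 260.0], [0.0, 453.6, 189.4], [0.0, 0.0, 1.0]] [('camera_from_world', [[0.789, -0.615, -0.011, -0.36], [-0.332, -0.412, -0.849, 0.183], [0.517, 0.673, -0.529, 1.331], [0.0, 0.0, 0.0, 1.0]])]
top [[407.7, 0.0, 252.4], [0.0, 407.7, 192.0], [0.0, 0.0, 1.0]] [('camera_from_world', [[-0.017, -1.0, -0.021, 0.019], [-0.998, 0.018, -0.066, 0.456], [0.066, 0.02, -0.998, 1.238], [0.0, 0.0, 0.0, 1.0]])]
wrist [[323.8, 0.0, 250.4], [0.0, 323.8, 192.9], [0.0, 0.0, 1.0]] [('tool_from_camera', [[1.0, 0.0, -0.001, 0.001], [0.001, -0.282, 0.959, -0.146], [-0.0, -0.959, -0.282, 0.072], [0.0, 0.0, 0.0, 1.0]])]
```

View pics/top0.png

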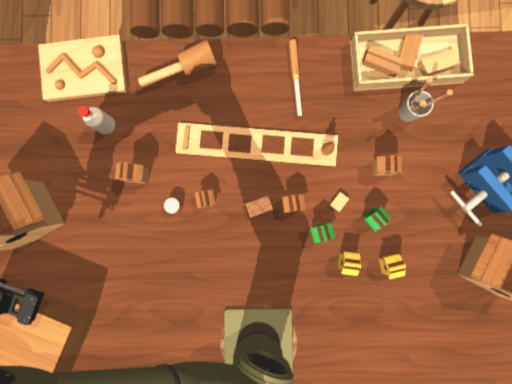

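View pics/side0.png

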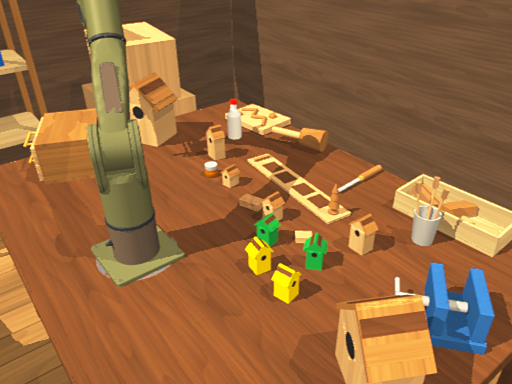

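View pics/wrist0.png

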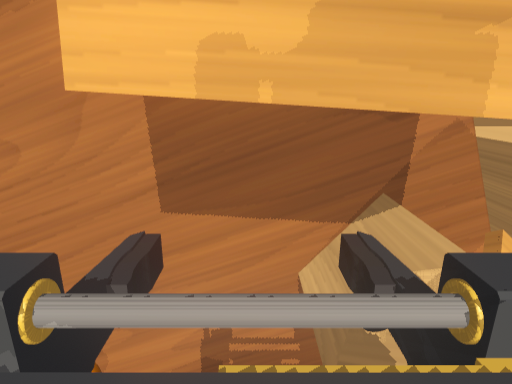

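```bash
cat > h.py <<'E'
import numpy as np,cv2
from scipy.spatial.transform import Rotation as R
def load(n): return dict(np.load(n))
def cloud(d,T=None):
    # world points per pixel
    z=d["range_z"];K=d["mtx"];v,u=np.mgrid[:z.shape[0],:z.shape[1]]
    p=np.stack([(u-K[0,2])/K[0,0]*z,(v-K[1,2])/K[1,1]*z,z],-1)
    if T is None: T=np.linalg.inv(d["camera_from_world"])
    return p@T[:3,:3].T+T[:3,3]
def Tw(s,d):
    T=np.eye(4);T[:3,:3]=R.from_quat(s["eef_rot"]).as_matrix();T[:3,3]=s["tool_pos"];return T@d["tool_from_camera"]
E
python3 - <<'E'
from h import *
from plant import r
d=load("top0.npz");P=cloud(d)
print(R.from_quat(r.get_state()["eef_rot"]).as_matrix().round(3))
im=d["img"][:,:,::-1]
c=cv2.resize(im[110:290,95:425],None,fx=2.4,fy=2.4,interpolation=cv2.INTER_CUBIC);cv2.imwrite("pics/topc.png",c)
e=load("side0.npz");c=cv2.resize(e["img"][110:300,180:400,::-1],None,fx=3,fy=3,interpolation=cv2.INTER_CUBIC);cv2.imwrite("pics/sidec.png",c)
h=P[...,2].copy();h[d["range_z"]==0]=0
print("table h",np.median(h[220:260,100:200]))
m=((h>0.025)&(h<.2)).astype(np.uint8);m[:110]=0;m[295:]=0
n,l,st,ce=cv2.connectedComponentsWithStats(m)
for i in range(1,n):
    if st[i,4]>60:
        q=P[l==i];top=q[q[:,2]>q[:,2].max()-.012]
        print(st[i],ce[i].round(),"hmax",q[:,2].max().round(3),"mean",q.mean(0).round(3))
E
```

```text
[[ 0.331 -0.    -0.944]
 [ 0.944 -0.001  0.331]
 [-0.001 -1.    -0.   ]]
table h -0.0003843990435432598
[ 78 110  35  22 528] [ 97. 119.] hmax 0.175 mean [0.67  0.458 0.103]
[400 110  31  10 194] [413. 114.] hmax 0.106 mean [ 0.676 -0.47   0.067]
[322 141  13  13 132] [328. 147.] hmax 0.118 mean [ 0.581 -0.216  0.071]
[ 450  144   62   82 2568] [490. 181.] hmax 0.126 mean [ 0.471 -0.677  0.078]
[375 155  27  19 476] [388. 164.] hmax 0.117 mean [ 0.525 -0.383  0.09 ]
[115 162  32  21 536] [130. 172.] hmax 0.14 mean [0.514 0.359 0.105]
[   0  171   61   79 2345] [ 29. 210.] hmax 0.2 mean [0.407 0.637 0.131]
[195 189  21  19 290] [205. 198.] hmax 0.079 mean [0.438 0.151 0.062]
[246 195  27  22 227] [258. 206.] hmax 0.034 mean [ 0.413 -0.007  0.027]
[282 194  24  18 344] [294. 202.] hmax 0.097 mean [ 0.419 -0.11   0.08 ]
[164 197  17  16 196] [172. 205.] hmax 0.051 mean [0.42  0.253 0.044]
[365 205  26  26 399] [378. 217.] hmax 0.097 mean [ 0.372 -0.352  0.076]
[311 222  24  21 360] [323. 232.] hmax 0.098 mean [ 0.333 -0.191  0.079]
[ 462  234   50   61 2189] [491. 264.] hmax 0.2 mean [ 0.241 -0.636  0.135]
[340 251  21  24 413] [350. 263.] hmax 0.099 mean [ 0.243 -0.268  0.076]
[381 254  25  25 440] [393. 266.] hmax 0.098 mean [ 0.233 -0.392  0.075]
[  2 277  26  13  94] [ 15. 284.] hmax 0.06 mean [0.19  0.728 0.04 ]
```

View pics/topc.png

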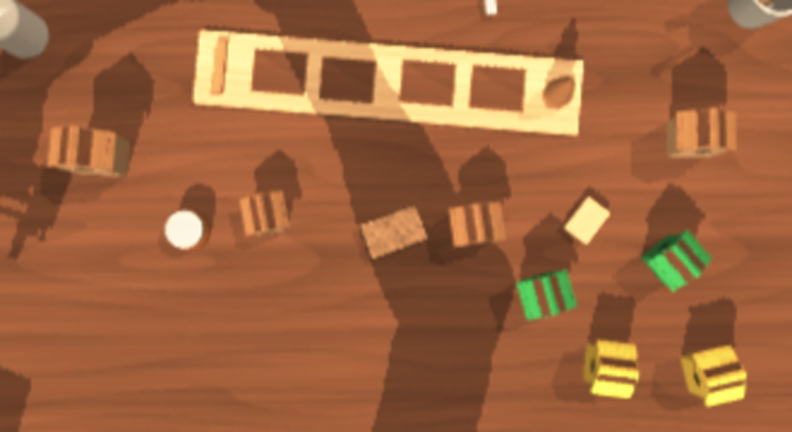

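View pics/sidec.png

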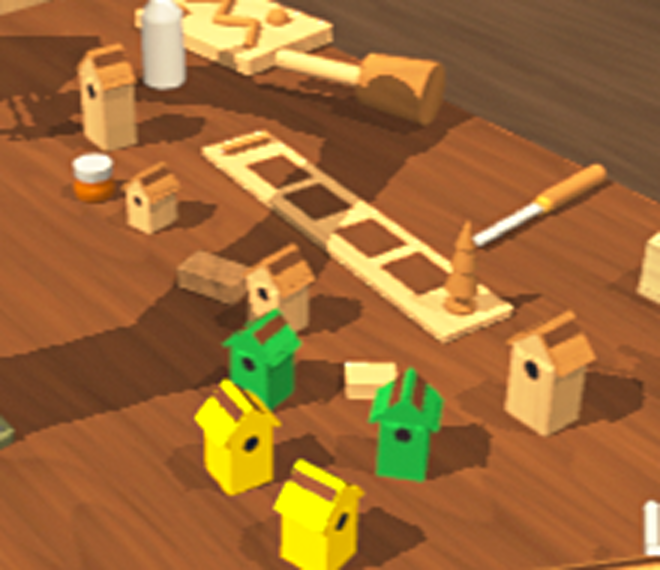

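Run:
```python
from h import *
d=load("top0.npz");P=cloud(d);K=d["mtx"];T=np.linalg.inv(d["camera_from_world"])
h=P[...,2]
def ray(uv,z):
    uv=np.atleast_2d(uv);p=np.c_[(uv-[K[0,2],K[1,2]])/[K[0,0],K[1,1]],np.ones(len(uv))]@T[:3,:3].T
    return T[:3,3]+p*((z-T[2,3])/p[:,2])[:,None]
for n,H,w,uv in [(135,.135,.098,(130,172)),(115,.115,.082,(388,165)),(95,.095,.066,(293,203)),(75,.075,.05,(205,198))]:
    m=np.zeros(h.shape,bool);m[uv[1]-18:uv[1]+18,uv[0]-22:uv[0]+22]=1
    q=P[m&(h>w-.006)&(h<H+.012)]
    rc=cv2.minAreaRect((q[:,:2]*1000).astype(np.float32));
    a=rc[2]; 
    rid=q[q[:,2]>H-.006]; l=cv2.fitLine((rid[:,:2]*1000).astype(np.float32),cv2.DIST_L2,0,.01,.01).ravel()
    print(n,"rect",np.round(rc[0],1),np.round(rc[1],1),round(a,1),"| ridge dir deg",np.degrees(np.arctan2(l[1],l[0])).round(1),"mean",rid.mean(0).round(3),len(rid))
g=d["img"][:,:,:3].astype(int)
# board bright mask
hsv=cv2.cvtColor(d["img"],cv2.COLOR_RGB2HSV)
reg=np.zeros(h.shape,np.uint8);reg[115:172,170:345]=1
b=((hsv[...,2]>105)&(hsv[...,0]>16)&(reg>0)).astype(np.uint8)
cs,_=cv2.findContours(b,cv2.RETR_EXTERNAL,cv2.CHAIN_APPROX_NONE);c=max(cs,key=cv2.contourArea)
p=ray(c[:,0,:].astype(float),.012);rc=cv2.minAreaRect((p[:,:2]*1000).astype(np.float32));print("board",rc)
cv2.imwrite("pics/bm.png",cv2.resize(b[110:180,160:350]*255,None,fx=4,fy=4))
inn=np.zeros_like(b);cv2.drawContours(inn,[c],-1,1,-1)
s=(inn>0)&(b==0);n,l,st,ce=cv2.connectedComponentsWithStats(s.astype(np.uint8),connectivity=4)
for i in range(1,n):
    if st[i,4]>40:
        cc,_=cv2.findContours((l==i).astype(np.uint8),cv2.RETR_EXTERNAL,cv2.CHAIN_APPROX_NONE)
        p=ray(cc[0][:,0,:].astype(float),.015);rr=cv2.minAreaRect((p[:,:2]*1000).astype(np.float32));print(st[i,4],ray(ce[i],.015).round(4),rr)
```

```text
135 rect [517.5 367.1] [79.5 46.4] 85.0 | ridge dir deg -6.2 mean [0.518 0.366 0.132] 66
115 rect [ 526.9 -389.3] [72.1 46.6] 88.9 | ridge dir deg -2.7 mean [ 0.527 -0.389  0.112] 58
95 rect [ 419.9 -111.1] [46.  62.9] 7.4 | ridge dir deg 9.8 mean [ 0.42  -0.11   0.092] 72
75 rect [438.2 152.8] [45.7 55. ] 10.5 | ridge dir deg 13.6 mean [0.439 0.152 0.073] 70
board ((594.6705322265625, -112.84002685546875), (278.2483825683594, 96.43155670166016), 84.07953643798828)
419 [[ 0.5941 -0.1445  0.015 ]] ((594.231201171875, -144.58096313476562), (70.47749328613281, 58.937747955322266), 83.04475402832031)
168 [[ 0.5906 -0.2227  0.015 ]] ((590.1420288085938, -222.5493621826172), (37.84805679321289, 48.70941925048828), 78.9687271118164)
```

View pics/bm.png

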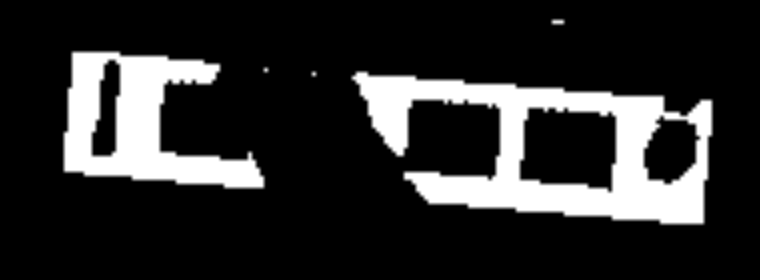

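Run:
```python
from h import *
d=load("top0.npz");K=d["mtx"];T=np.linalg.inv(d["camera_from_world"])
g=d["img"].astype(float)
for uv in [(190,130),(222,133),(212,139),(240,143),(255,140),(258,130),(275,147),(290,147),(312,150),(250,118),(200,118),(215,128)]: print(uv,g[uv[1],uv[0]].astype(int),(g[uv[1],uv[0],1]/g[uv[1],uv[0],0]).round(2))
ra=(g[...,1]/g[...,0]); cv2.imwrite("pics/ra.png",cv2.resize(np.clip((ra-.4)*400,0,255).astype(np.uint8)[110:180,160:350],None,fx=4,fy=4))
```

```text
(190, 130) [254 238 159] 0.94
(222, 133) [134  86  55] 0.64
(212, 139) [161  94  59] 0.58
(240, 143) [113  66  42] 0.58
(255, 140) [254 242 164] 0.95
(258, 130) [254 240 162] 0.94
(275, 147) [159  92  57] 0.58
(290, 147) [251 211 134] 0.84
(312, 150) [179 114  71] 0.64
(250, 118) [166  96  59] 0.58
(200, 118) [167  97  61] 0.58
(215, 128) [239 182 117] 0.76
```

View pics/ra.png

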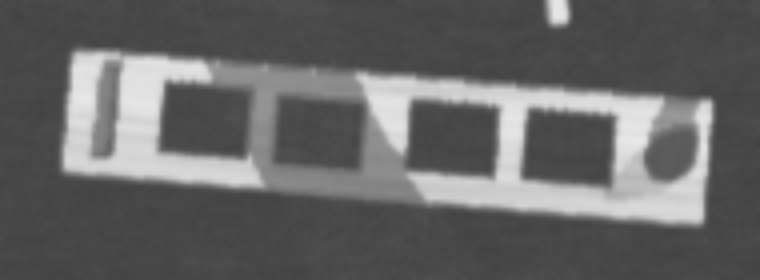

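```bash
cat >> h.py <<'E'
def rayz(d,uv,z,T=None):
    K=d["mtx"]
    if T is None: T=np.linalg.inv(d["camera_from_world"])
    uv=np.atleast_2d(uv);p=np.c_[(uv-[K[0,2],K[1,2]])/[K[0,0],K[1,1]],np.ones(len(uv))]@T[:3,:3].T
    return T[:3,3]+p*((z-T[2,3])/p[:,2])[:,None]
def seats(d,box,thr,T=None,f=4,z=.015,show=None,amin=150):
    u0,v0,u1,v1=box
    g=cv2.resize(d["img"][v0:v1,u0:u1].astype(np.float32),None,fx=f,fy=f,interpolation=cv2.INTER_CUBIC)
    ra=g[...,1]/np.maximum(g[...,0],1)
    b=(ra>thr).astype(np.uint8)
    if show: cv2.imwrite(show,b*255)
    cs,hi=cv2.findContours(b,cv2.RETR_CCOMP,cv2.CHAIN_APPROX_NONE)
    out=[]
    for c,hh in zip(cs,hi[0]):
        if cv2.contourArea(c)<amin*f*f: continue
        uv=(c[:,0,:]+.5)/f-.5+[u0,v0]
        zz=.012 if hh[3]<0 else z
        rc=cv2.minAreaRect((rayz(d,uv,zz,T)[:,:2]*1000).astype(np.float32))
        w,l=rc[1];a=rc[2]
        if w>l: w,l=l,w; a=a-90
        a=(a+90)%180-90   # angle of short side (own x)
        out.append(("board" if hh[3]<0 else "hole",np.round(rc[0],1),round(w,1),round(l,1),round(a,2)))
    return out
E
python3 - <<'E'
from h import *
d=load("top0.npz")
for o in seats(d,(165,110,350,180),.69,show="pics/b2.png",amin=100): print(*o)
E
```

```text
board [606.3  -3. ] 101.6 503.0 -5.93
hole [ 587.9 -224. ] 37.3 45.7 22.66
hole [ 594.5 -144.4] 56.8 70.0 -6.35
hole [603.3 -54.2] 56.6 71.9 -5.5
hole [609.6  48.3] 58.4 72.2 -5.74
hole [622. 136.] 57.0 71.2 -5.28
```

```bash
python3 -m inch '[[-35,0,-12.2,0,0,0],[-35,0,-12.2,0,0,0],[-35,0,-12.2,0,0,0],[-35,0,-12.2,0,0,0],[-35,0,-12.2,0,0,0],[-35,0,-12.2,0,0,0]]'; python3 -m inch '[[12.8,0,-36.6,0,0,0],[12.8,0,-36.6,0,0,0],[12.8,0,-36.6,0,0,0],[12.8,0,-36.6,0,0,0],[12.8,0,-36.6,0,0,0],[12.8,0,-36.6,0,0,0],[12.8,0,-36.6,0,0,0],[12.8,0,-36.6,0,0,0]]'; python3 -m inch '[[0,0,0,0,0.12,0],[0,0,0,0,0.12,0],[0,0,0,0,0.12,0],[0,0,0,0,0.12,0],[0,0,0,0,0.12,0],[0,0,0,0,0.12,0],[0,0,0,0,0.12,0],[0,0,0,0,0.12,0],[0,0,0,0,0.12,0],[0,0,0,0,0.12,0],[0,0,0,0,0.12,0]]'
cat >> h.py <<'E'
def wst():
    from plant import r
    s=r.get_state();M=R.from_quat(s["eef_rot"]).as_matrix();x=M[:,0]
    return s,M,np.degrees(np.arctan2(x[1],x[0]))
def togo(target,yaw):
    s,M,y=wst()
    dv=M.T@(np.array(target)-s["tool_pos"])*1000
    dy=(yaw-y+180)%360-180
    print("t",round(s["clock"],2),"pos",s["tool_pos"].round(4),"yaw",y.round(2),"tilt",M[:,1].round(3),"F",s["contact_force"].round(1),"open",round(s["opening"]*88.1,1))
    print("togo mm tool",dv.round(1),"turn about y",round(-np.radians(dy),4))
def wshot(name):
    from plant import r
    s=r.get_state();d=r.snapshot("wrist");cv2.imwrite(f"pics/{name}.png",d["img"][:,:,::-1]);T=Tw(s,d);np.savez(name+".npz",T=T,**d);return d,T,s
E
python3 - <<'E'
from h import *
togo([.5175,.3671,.238],-5)
d,T,s=wshot("w1")
P=cloud(d,T);h=P[...,2];print("tip",s["tool_pos"])
q=P[(h>.092)&(h<.147)&(abs(P[...,0]-.5175)<.05)&(abs(P[...,1]-.367)<.06)&(d["range_z"]>.1)]
print(len(q),cv2.minAreaRect((q[:,:2]*1000).astype(np.float32)),q[:,2].max())
E
```

```text
clock: 0.65
tool_pos: [0.2064, 0.3654, 0.2387]
eef_rot: [0.577, 0.409, -0.409, -0.577]
contact_force: [0.4, 0.1, -0.1]
opening: 0.997
clock: 1.32
tool_pos: [0.5185, 0.3662, 0.2385]
eef_rot: [-0.577, -0.408, 0.409, 0.577]
contact_force: [0.1, 0.1, 0.3]
opening: 1.002
clock: 2.23
tool_pos: [0.5165, 0.3668, 0.2384]
eef_rot: [0.706, -0.033, 0.033, -0.706]
contact_force: [0.4, 0.5, 0.6]
opening: 1.001
t 2.23 pos [0.5165 0.3668 0.2384] yaw -5.31 tilt [-0.001 -0.    -1.   ] F [0.4 0.5 0.6] open 88.2
togo mm tool [1.  0.4 0.3] turn about y -0.0055
tip [0.51646274 0.36684895 0.2384032 ]
4458 ((517.8493041992188, 366.77996826171875), (78.1774673461914, 46.130226135253906), 84.81118774414062) 0.13700935292435118
```

View pics/w1.png

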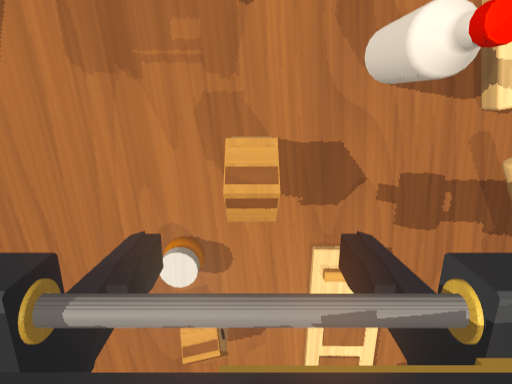

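```bash
python3 -m inch '[[1,36,0,0,0,0],[0,36,0,0,0,0],[0,36,0,0,0,0],[0,36,0,0,0,0],[0,0,0,0,0,0]]'; python3 -m inch '[[0,0,0,0,0,0],[0,0,0,0,0,0],[0,0,0,0,0,0],[0,0,0,0,0,0],[0,0,0,0,0,0],[0,0,0,0,0,0],[0,0,0,0,0,0],[0,0,0,0,0,0]]' 30 25; python3 -m inch '[[0,-20,0,0,0,0],[0,-30,0,0,0,0],[0,-30,0,0,0,0],[0,0,0,0,0,0]]'
```

```text
clock: 2.7
tool_pos: [0.513, 0.364, 0.0877]
eef_rot: [0.709, -0.034, 0.026, -0.704]
contact_force: [-0.4, -0.1, -0.3]
opening: 0.998
clock: 3.37
tool_pos: [0.518, 0.3672, 0.0957]
eef_rot: [-0.706, 0.03, -0.031, 0.707]
contact_force: [-0.4, -0.8, 5.8]
opening: 0.517
clock: 3.7
tool_pos: [0.5209, 0.3685, 0.1801]
eef_rot: [-0.704, 0.028, -0.034, 0.709]
contact_force: [0.8, 0.2, -1.5]
opening: 0.52
```

```bash
python3 -m inch '[[0,-20,0,0,0,0],[8.6,0,-20,0,0,0],[8.6,0,-36,0,0,0],[8.6,0,-36,0,0,0],[8.6,0,-36,0,0,0],[8.6,0,-36,0,0,0],[8.6,0,-36,0,0,0],[8.6,0,-36,0,0,0],[8.6,0,-20,0,0,0],[8.6,0,-10,0,0,0],[0,0,0,0,0,0]]'
python3 - <<'E'
from h import *
togo([.5945,-.1444,.2],-5.5)
d,T,s=wshot("w2")
E
```

```text
clock: 4.62
tool_pos: [0.5733, 0.0916, 0.1942]
eef_rot: [0.707, -0.032, 0.033, -0.706]
contact_force: [-0.0, -0.1, -2.2]
opening: 0.521
t 4.62 pos [0.5733 0.0916 0.1942] yaw -5.28 tilt [ 0.001 -0.002 -1.   ] F [-0.  -0.1 -2.2] open 45.9
togo mm tool [  42.9   -5.3 -233. ] turn about y 0.0038
```

View pics/w2.png

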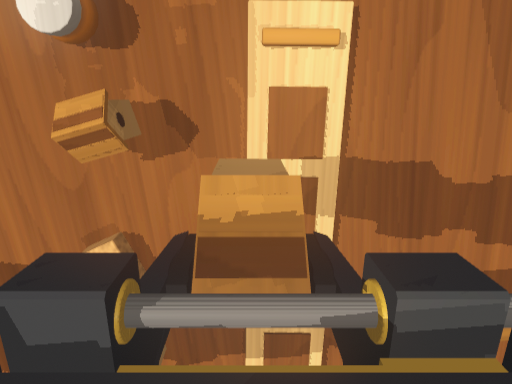

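Run:
```python
from h import *
d=load("w2.npz")
for o in seats(d,(240,0,362,175),.69,T=d["T"],show="pics/b3.png",amin=300): print(*o)
P=cloud(d,d["T"]);h=P[...,2]
# held house roof extents in tool frame
Ti=np.linalg.inv(d["T"]@np.linalg.inv(d["tool_from_camera"]))
q=P[150:290,190:310].reshape(-1,3)@Ti[:3,:3].T+Ti[:3,3]
ok=(q[:,1]<-.0)&(q[:,1]>-.045);q=q[ok];print("z range",np.percentile(q[:,2],[0,1,50,99,100]).round(4),"y top",q[:,1].min(), "ridge z",q[q[:,1]<np.percentile(q[:,1],3)][:,2].mean())
```

```text
board [622.1 164.1] 102.8 162.1 -5.87
hole [623.4 135.1] 56.5 70.3 -5.86
z range [-0.0023  0.0024  0.018   0.0385  0.0392] y top -0.03897827345509097 ridge z 0.0030300755840855947
```

View pics/b3.png

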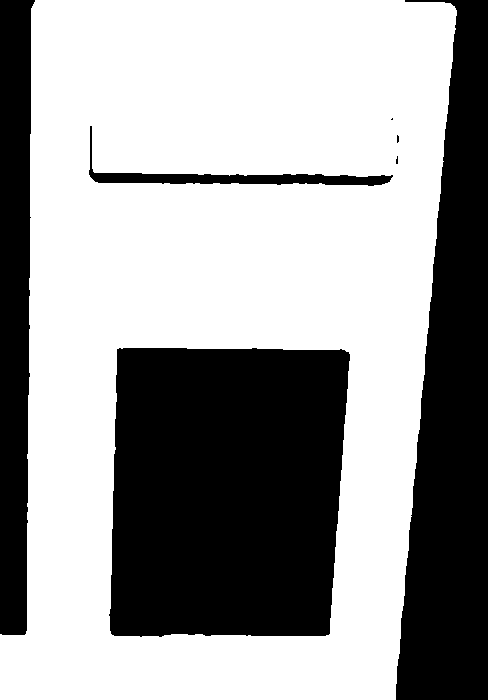

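```bash
python3 -m inch '[[6,-1,-20,0,0,0],[6,-1,-36,0,0,0],[6,-1,-36,0,0,0],[6,-1,-36,0,0,0],[6,-1,-36,0,0,0],[6,-1,-36,0,0,0],[6,0,-23,0,0.004,0],[1,0,-10,0,0,0],[0,0,0,0,0,0],[0,0,0,0,0,0]]'
python3 - <<'E'
from h import *
togo([.5945,-.1444,.2],-5.8)
d,T,s=wshot("w3")
for o in seats(d,(200,0,400,180),.69,T=T,show="pics/b4.png",amin=300): print(*o)
E
```

```text
clock: 5.5
tool_pos: [0.5946, -0.1373, 0.2002]
eef_rot: [-0.705, 0.031, -0.031, 0.707]
contact_force: [-0.9, 1.5, -2.4]
opening: 0.521
t 5.5 pos [ 0.5946 -0.1373  0.2002] yaw -5.04 tilt [-0.001  0.003 -1.   ] F [-0.9  1.5 -2.4] open 45.9
togo mm tool [ 0.5  0.2 -7.1] turn about y 0.0133
board [ 722.8 -139.5] 16.2 57.4 -85.95
board [601.7 -62.5] 105.8 169.8 -5.03
hole [ 599.  -117.4] 13.7 55.9 84.96
hole [605.2 -56.4] 56.1 70.0 -5.91
```

View pics/w3.png

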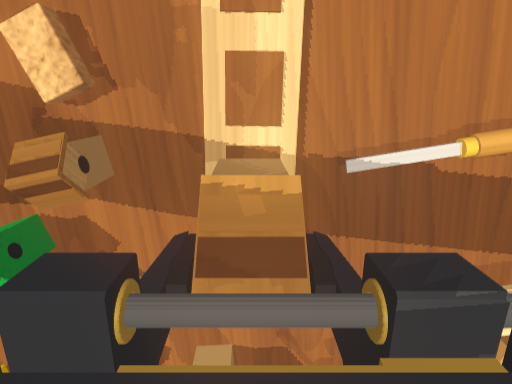

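```bash
python3 -m inch '[[1,0,-8,0,0.01,0],[0,0,0,0,0,0],[0,0,0,0,0,0],[0,0,0,0,0,0]]'
python3 - <<'E'
from h import *
from plant import r
togo([.5953,-.1453,.2],-5.8)
d,T,s=wshot("w4")
for o in seats(d,(200,0,315,150),.69,T=T,show="pics/b4.png",amin=300): print(*o)
P=cloud(d,T)
print("seat plane z",P[60:115,235:275,2].mean())
t=r.snapshot("top");np.savez("top1.npz",**t);cv2.imwrite("pics/top1.png",t["img"][:,:,::-1])
for o in seats(t,(165,110,350,180),.69,amin=100): print("top",*o)
E
```

```text
clock: 5.88
tool_pos: [0.5946, -0.148, 0.2007]
eef_rot: [-0.706, 0.035, -0.035, 0.706]
contact_force: [-0.3, 0.1, -1.9]
opening: 0.517
t 5.88 pos [ 0.5946 -0.148   0.2007] yaw -5.73 tilt [-0.  0. -1.] F [-0.3  0.1 -1.9] open 45.5
togo mm tool [0.4 0.7 2.8] turn about y 0.0011
board [602.5 -57.8] 96.4 137.9 -5.8
hole [605.2 -56.3] 56.1 70.0 -5.92
seat plane z 0.017889289469512668
top board [604.3 -21.5] 218.3 542.4 -1.29
top hole [603.5 -54.9] 57.5 71.3 -5.86
top hole [609.6  47.8] 56.8 71.3 -5.96
top hole [622.  136.2] 57.2 70.9 -5.18
```

```bash
python3 -m inch '[[0.6,20,2.6,0,0,0],[0,30,0,0,0,0],[0,20,0,0,0,0],[0,10,0,0,0,0],[0,3,0,0,0,0],[0,0,0,0,0,0],[0,0,0,0,0,0],[0,0,0,0,0,0]]'
python3 - <<'E'
from h import *
togo([.5954,-.1454,.111],-5.8)
E
```

```text
clock: 6.65
tool_pos: [0.5966, -0.1466, 0.1191]
eef_rot: [0.706, -0.035, 0.037, -0.706]
contact_force: [-0.7, -1.1, -2.0]
opening: 0.52
t 6.65 pos [ 0.5966 -0.1466  0.1191] yaw -5.79 tilt [ 0.003 -0.    -1.   ] F [-0.7 -1.1 -2. ] open 45.8
togo mm tool [-1.3  8.1  1.1] turn about y 0.0001
```

```bash
python3 -m inch '[[-0.6,3,0.5,0,0,0],[0,2,0,0,0,0],[0,1,0,0,0,0],[0,0,0,0,0,0],[0,0,0,0,0,0],[0,0,0,0,0,0]]'
python3 - <<'E'
from h import *
togo([.5954,-.1454,.111],-5.8)
E
python3 -m inch '[[0,1,0,0,0,0],[0,0,0,0,0,0],[0,0,0,0,0,0]]';python3 -m inch '[[0,1,0,0,0,0],[0,0,0,0,0,0],[0,0,0,0,0,0]]'
```

```text
clock: 7.15
tool_pos: [0.595, -0.1457, 0.1117]
eef_rot: [-0.706, 0.036, -0.036, 0.706]
contact_force: [-0.5, 0.1, -2.2]
opening: 0.518
t 7.15 pos [ 0.595  -0.1457  0.1117] yaw -5.78 tilt [ 0.  0. -1.] F [-0.5  0.1 -2.2] open 45.6
togo mm tool [0.4 0.7 0.4] turn about y 0.0003
clock: 7.4
tool_pos: [0.5951, -0.1458, 0.1107]
eef_rot: [-0.706, 0.036, -0.036, 0.706]
contact_force: [-0.4, -0.4, -1.9]
opening: 0.518
clock: 7.65
tool_pos: [0.5951, -0.1459, 0.1107]
eef_rot: [0.706, -0.036, 0.036, -0.706]
contact_force: [-1.6, 0.0, 5.5]
opening: 0.521
```

```bash
python3 -m inch '[[0,0,0,0,0,0],[0,0,0,0,0,0],[0,0,0,0,0,0],[0,0,0,0,0,0],[0,-20,0,0,0,0],[0,-36,0,0,0,0],[0,-40,0,0,0,0],[0,-40,0,0,0,0],[0,-20,0,0,0,0],[0,0,0,0,0,0],[0,0,0,0,0,0]]' 88
cat >> h.py <<'E'
def roof(P,c,wall,H,rz=None,rad=.055):
    h=P[...,2]
    m=(h>wall-.006)&(h<H+.012)&(np.hypot(P[...,0]-c[0],P[...,1]-c[1])<rad)
    if rz is not None: m&=rz>.08
    q=P[m];rc=cv2.minAreaRect((q[:,:2]*1000).astype(np.float32))
    w,l=rc[1];a=rc[2]
    if w>l: w,l=l,w;a-=90
    a=(a+90)%180-90
    return np.round(rc[0],1),round(w,1),round(l,1),round(a,2),"zmax",q[:,2].max().round(4)
E
python3 - <<'E'
from h import *
from plant import r
d,T,s=wshot("w5");print(s["tool_pos"])
print("wrist roof",*roof(cloud(d,T),(.595,-.145),.113,.15,d["range_z"]))
for o in seats(d,(150,0,350,240),.69,T=T,show="pics/b5.png",amin=150): print(*o)
t=r.snapshot("top");np.savez("top2.npz",**t);cv2.imwrite("pics/top2.png",t["img"][:,:,::-1])
e=r.snapshot("side");np.savez("side2.npz",**e);cv2.imwrite("pics/side2.png",cv2.resize(e["img"][110:300,180:400,::-1],None,fx=3,fy=3,interpolation=cv2.INTER_CUBIC))
print("side roof",*roof(cloud(e),(.595,-.145),.113,.15))
E
```

```text
clock: 8.57
tool_pos: [0.5954, -0.1458, 0.2667]
eef_rot: [0.706, -0.035, 0.037, -0.706]
contact_force: [0.3, -0.0, -0.1]
opening: 1.001
[ 0.59541609 -0.14583631  0.26666297]
wrist roof [ 594.8 -146.2] 46.0 79.5 -5.96 zmax 0.1515
board [ 707.6 -140.7] 16.2 27.3 -85.11
board [ 596.8 -112.7] 96.6 286.8 -5.92
hole [ 599.3 -115. ] 7.5 56.3 83.86
hole [605.2 -56.4] 56.1 69.3 -5.89
side roof [ 590.  -150.1] 53.7 78.1 -4.56 zmax 0.1497
```

View pics/w5.png

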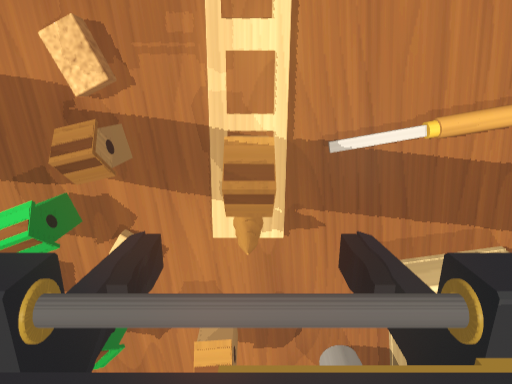

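View pics/side2.png

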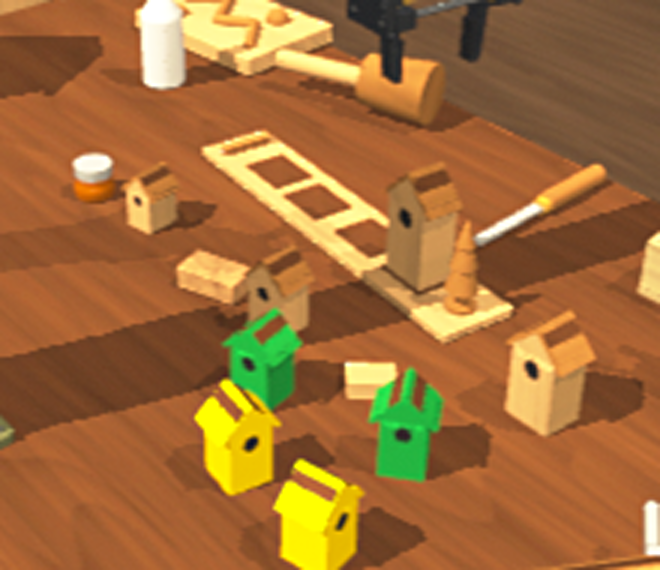

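```bash
python3 -m inch '[[-20,20,0,0,0,0],[-30,20,0,0,0,0],[-30,0,0,0,0,0],[0,0,0,0,0,0],[0,0,0,0,0,0],[0,0,0,0,0,0]]'
python3 - <<'E'
from h import *
from plant import r
d,T,s=wshot("w6");print(s["tool_pos"])
cv2.imwrite("pics/w6c.png",cv2.resize(d["img"][40:240,220:380,::-1],None,fx=4,fy=3,interpolation=cv2.INTER_CUBIC))
cv2.imwrite("pics/w6c.png",cv2.resize(d["img"][60:250,220:400,::-1],None,fx=3,fy=3,interpolation=cv2.INTER_CUBIC))
t=load("top2.npz");print("top roof",*roof(cloud(t),(.595,-.145),.113,.15))
t=r.snapshot("top");np.savez("top3.npz",**t);print("top roof",*roof(cloud(t),(.595,-.145),.113,.15))
E
```

```text
clock: 9.22
tool_pos: [0.5161, -0.1377, 0.2252]
eef_rot: [-0.706, 0.036, -0.036, 0.706]
contact_force: [0.7, -1.0, -0.1]
opening: 0.998
[ 0.51605383 -0.13766257  0.2251853 ]
top roof [ 597.  -120.8] 28.5 47.1 84.96 zmax 0.1416
top roof [ 597.  -118.7] 23.7 47.0 88.46 zmax 0.1386
```

View pics/w6c.png

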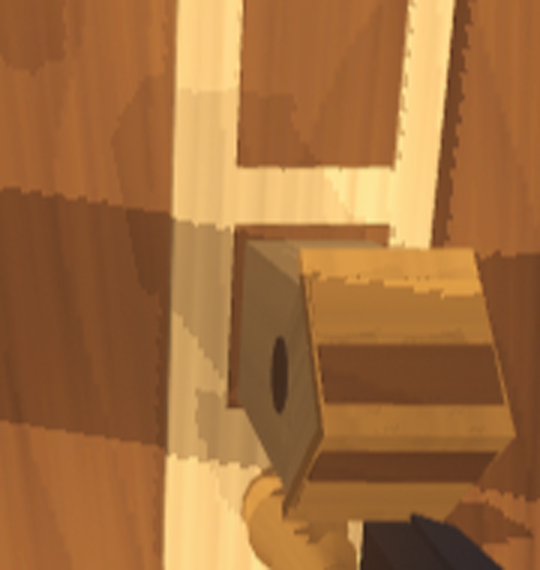

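```bash
python3 -m inch '[[5.2,0,-20,0,0,0],[5.2,0,-35,0,0,0],[5.2,0,-36,0,0,0],[5.2,0,-36,0,0,0],[5.2,0,-36,0,0,0],[5.2,0,-36,0,0,0],[5.2,0,-30,0,-0.04,0],[0,0,-20,0,-0.04,0],[0,0,0,0,0,0],[0,0,0,0,0,0],[0,0,0,0,0,0]]'
python3 - <<'E'
from h import *
togo([.5269,-.3893,.074],-1.1)
d,T,s=wshot("w7")
print(*roof(cloud(d,T),(.527,-.389),.082,.115,d["range_z"]))
E
```

```text
clock: 10.23
tool_pos: [0.5282, -0.3877, 0.2254]
eef_rot: [-0.707, 0.007, -0.007, 0.708]
contact_force: [-0.1, 0.1, -0.2]
opening: 0.996
t 10.23 pos [ 0.5282 -0.3877  0.2254] yaw -1.15 tilt [ 0.001  0.002 -1.   ] F [-0.1  0.1 -0.2] open 87.8
togo mm tool [ -1.3 151.4  -1.8] turn about y -0.0009
[ 527.1 -390.1] 46.2 71.5 -1.49 zmax 0.1168
```

View pics/w7.png

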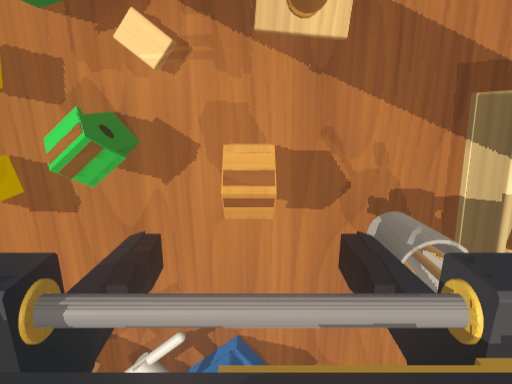

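```bash
python3 -m inch '[[-1.2,30,-2,0,0,0],[0,38,0,0,0,0],[0,38,0,0,0,0],[0,30,0,0,0,0],[0,15,0,0,0,0],[0,0,0,0,0,0],[0,0,0,0,0,0],[0,0,0,0,0,0]]'
python3 - <<'E'
from h import *
togo([.5269,-.3897,.074],-1.3)
E
python3 -m inch '[[0,0,0,0,0,0],[0,0,0,0,0,0],[0,0,0,0,0,0],[0,0,0,0,0,0],[0,0,0,0,0,0],[0,0,0,0,0,0],[0,0,0,0,0,0],[0,0,0,0,0,0]]' 30 25
python3 - <<'E'
from h import *
togo([.5269,-.3897,.074],-1.3)
E
```

```text
clock: 10.95
tool_pos: [0.5275, -0.3909, 0.0763]
eef_rot: [0.707, -0.006, 0.008, -0.707]
contact_force: [-0.3, 0.3, 0.0]
opening: 1.001
t 10.95 pos [ 0.5275 -0.3909  0.0763] yaw -1.14 tilt [ 0.002 -0.001 -1.   ] F [-0.3  0.3  0. ] open 88.2
togo mm tool [-0.6  2.3  1.1] turn about y 0.0028
clock: 11.62
tool_pos: [0.526, -0.3912, 0.0748]
eef_rot: [0.707, -0.007, 0.007, -0.707]
contact_force: [0.2, 0.9, 1.6]
opening: 0.519
t 11.62 pos [ 0.526  -0.3912  0.0748] yaw -1.21 tilt [ 0. -0. -1.] F [0.2 0.9 1.6] open 45.7
togo mm tool [0.8 0.8 1.5] turn about y 0.0017
```

```bash
python3 -m inch '[[0,-20,0,0,0,0],[0,-40,0,0,0,0],[0,-40,0,0,0,0],[0,-40,0,0,0,0],[0,-30,0,0,0,0],[0,-10,0,0,0,0],[0,0,0,0,0,0]]'
python3 -m inch '[[7.1,0,17,0,0,0],[7.1,0,35,0,0,0],[7.1,0,36,0,0,0],[7.1,0,36,0,0,0],[7.1,0,36,0,0,0],[7.1,0,36,0,0,0],[7.1,0,36,0,0,0],[7.1,0,36,0,0,0],[7.1,0,34,0,0.04,0],[7.1,0,25,0,0.041,0],[0,0,8,0,0,0],[0,0,0,0,0,0]]'
python3 -m inch '[[0,0,0,0,0,0],[0,0,0,0,0,0]]'
python3 - <<'E'
from h import *
togo([.6044,-.057,.090],-5.85)
d,T,s=wshot("w8")
Ti=np.linalg.inv(T@np.linalg.inv(d["tool_from_camera"]))
q=cloud(d,T)[130:290,190:310].reshape(-1,3)@Ti[:3,:3].T+Ti[:3,3]
q=q[(q[:,1]<-.0)&(q[:,1]>-.045)];print("held eave z",np.percentile(q[:,2],[99,100]).round(4))
for o in seats(d,(180,0,330,175),.69,T=T,show="pics/b5.png",amin=150): print(*o)
E
```

```text
clock: 12.2
tool_pos: [0.5272, -0.392, 0.2574]
eef_rot: [0.708, -0.006, 0.009, -0.706]
contact_force: [0.3, -0.2, -0.9]
opening: 0.519
clock: 13.2
tool_pos: [0.6046, -0.0542, 0.252]
eef_rot: [-0.706, 0.036, -0.032, 0.707]
contact_force: [-0.6, 0.6, -1.7]
opening: 0.519
clock: 13.37
tool_pos: [0.6044, -0.0609, 0.2536]
eef_rot: [0.707, -0.038, 0.036, -0.705]
contact_force: [0.3, -0.6, -1.9]
opening: 0.519
t 13.37 pos [ 0.6044 -0.0609  0.2536] yaw -6.0 tilt [-0.003 -0.002 -1.   ] F [ 0.3 -0.6 -1.9] open 45.8
togo mm tool [-1.000e-01  1.636e+02  4.200e+00] turn about y -0.0027
held eave z [0.0363 0.037 ]
board [610.2  16.3] 96.5 190.4 -5.95
hole [606.3 -45.3] 47.7 56.0 84.0
hole [611.5  46.9] 56.1 69.5 -5.93
```

View pics/w8.png

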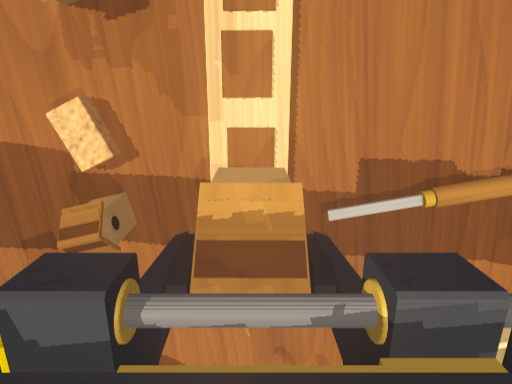

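```bash
python3 -m inch '[[0,20,4,0,0,0],[0,35,0,0,0,0],[0,38,0,0,0,0],[0,30,0,0,0,0],[0,20,0,0,0,0],[0,8,0,0,0,0],[0,4,0,0,0,0],[0,0,0,0,0,0],[0,0,0,0,0,0],[0,0,0,0,0,0],[0,0,0,0,0,0]]'
python3 - <<'E'
from h import *
togo([.6044,-.057,.090],-5.85)
E
```

```text
clock: 14.33
tool_pos: [0.607, -0.0542, 0.1011]
eef_rot: [-0.706, 0.035, -0.037, 0.706]
contact_force: [0.0, 0.4, -2.1]
opening: 0.519
t 14.33 pos [ 0.607  -0.0542  0.1011] yaw -5.85 tilt [ 0.003 -0.    -1.   ] F [ 0.   0.4 -2.1] open 45.8
togo mm tool [-2.3 11.1 -3. ] turn about y 0.0
```

```bash
python3 -m inch '[[-1.5,4,-1.5,0,0,0],[0,2,0,0,0,0],[0,0,0,0,0,0],[0,0,0,0,0,0],[0,0,0,0,0,0],[0,0,0,0,0,0]]'
python3 - <<'E'
from h import *
togo([.6044,-.057,.090],-5.85)
E
```

```text
clock: 14.83
tool_pos: [0.6045, -0.0553, 0.0937]
eef_rot: [-0.706, 0.036, -0.036, 0.706]
contact_force: [-1.5, -0.4, -2.0]
opening: 0.521
t 14.83 pos [ 0.6045 -0.0553  0.0937] yaw -5.84 tilt [ 0.  0. -1.] F [-1.5 -0.4 -2. ] open 45.9
togo mm tool [ 0.1  3.7 -1.7] turn about y 0.0002
```

```bash
python3 -m inch '[[0,2,-1.5,0,0,0],[0,1,0,0,0,0],[0,0,0,0,0,0],[0,0,0,0,0,0],[0,0,0,0,0,0]]';  python3 -m inch '[[0,0.5,0,0,0,0],[0,0,0,0,0,0],[0,0,0,0,0,0],[0,0,0,0,0,0]]'; python3 -m inch '[[0,0.5,0,0,0,0],[0,0,0,0,0,0],[0,0,0,0,0,0],[0,0,0,0,0,0]]'
python3 - <<'E'
from h import *
togo([.6044,-.057,.090],-5.85)
E
```

```text
clock: 15.25
tool_pos: [0.6043, -0.0569, 0.0907]
eef_rot: [-0.706, 0.036, -0.036, 0.706]
contact_force: [-0.4, 0.7, -1.9]
opening: 0.522
clock: 15.58
tool_pos: [0.6042, -0.0569, 0.0902]
eef_rot: [-0.706, 0.036, -0.036, 0.706]
contact_force: [0.4, -0.4, -0.4]
opening: 0.516
clock: 15.92
tool_pos: [0.6043, -0.0569, 0.0897]
eef_rot: [-0.706, 0.036, -0.036, 0.706]
contact_force: [0.1, -1.0, -0.8]
opening: 0.517
t 15.92 pos [ 0.6043 -0.0569  0.0897] yaw -5.84 tilt [ 0.  0. -1.] F [ 0.1 -1.  -0.8] open 45.6
togo mm tool [ 0.1 -0.3 -0.1] turn about y 0.0001
```

```bash
python3 -m inch '[[0,0.5,0,0,0,0],[0,0,0,0,0,0],[0,0,0,0,0,0]]'; python3 -m inch '[[0,0,0,0,0,0],[0,0,0,0,0,0],[0,0,0,0,0,0],[0,0,0,0,0,0],[0,-20,0,0,0,0],[0,-36,0,0,0,0],[0,-38,0,0,0,0],[0,-36,0,0,0,0],[-30,0,0,0,0,0],[-30,0,0,0,0,0],[-20,0,0,0,0,0],[0,0,0,0,0,0]]' 88; python3 -m inch '[[0,0,0,0,0,0],[0,0,0,0,0,0]]'
python3 - <<'E'
from h import *
d,T,s=wshot("w9");print(s["tool_pos"])
print("wrist roof",*roof(cloud(d,T),(.604,-.055),.097,.13,d["range_z"]))
for o in seats(d,(180,0,400,240),.69,T=T,amin=150): print(*o)
cv2.imwrite("pics/w9c.png",cv2.resize(d["img"][60:250,220:400,::-1],None,fx=3,fy=3,interpolation=cv2.INTER_CUBIC))
E
```

```text
clock: 16.17
tool_pos: [0.6044, -0.0569, 0.0897]
eef_rot: [-0.706, 0.036, -0.036, 0.706]
contact_force: [-0.9, -1.0, 4.8]
opening: 0.517
clock: 17.17
tool_pos: [0.5197, -0.0485, 0.2193]
eef_rot: [-0.706, 0.038, -0.034, 0.706]
contact_force: [-0.5, 0.5, -0.0]
opening: 0.996
clock: 17.33
tool_pos: [0.5258, -0.0488, 0.2194]
eef_rot: [-0.706, 0.035, -0.037, 0.706]
contact_force: [1.0, -0.4, -0.2]
opening: 0.999
[ 0.52580647 -0.04877745  0.21936341]
wrist roof [604.5 -65.2] 46.9 89.2 -5.92 zmax 0.1323
board [ 620.9 -133.9] 27.3 94.2 84.1
board [ 444.2 -107.4] 13.0 44.6 -9.37
board [615.2 -19.9] 115.3 252.9 -5.81
hole [605.  -56.3] 56.4 70.3 -6.13
hole [611.4  46.8] 56.5 69.8 -5.84
```

View pics/w9c.png

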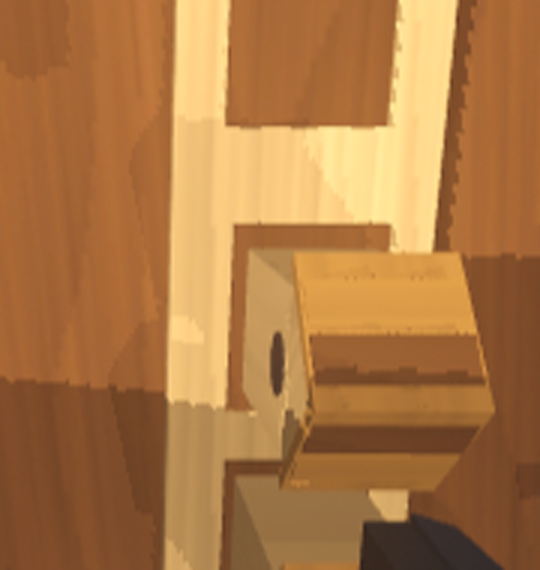

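```bash
python3 -m inch '[[-20,0,-14,0,0,0],[-30,0,-22,0,0,0],[-30,0,-22,0,0,0],[-19,0,-14.3,0,0,0],[0,0,0,0,-0.115,0],[0,0,0,0,-0.115,0],[0,0,0,0,0,0],[0,0,0,0,0,0],[0,0,0,0,0,0]]'
python3 - <<'E'
from h import *
togo([.42,-.1107,.054],7.4)
d,T,s=wshot("w10")
print(*roof(cloud(d,T),(.42,-.1107),.066,.095,d["range_z"]))
E
```

```text
clock: 18.13
tool_pos: [0.4197, -0.1106, 0.2191]
eef_rot: [-0.706, -0.045, 0.044, 0.706]
contact_force: [-0.3, 0.1, 0.9]
opening: 1.002
t 18.13 pos [ 0.4197 -0.1106  0.2191] yaw 7.18 tilt [ 0.001  0.    -1.   ] F [-0.3  0.1  0.9] open 88.3
togo mm tool [ 2.000e-01  1.651e+02 -1.000e-01] turn about y -0.0038
[ 420.2 -111.9] 46.0 62.8 7.08 zmax 0.0973
```

View pics/w10.png

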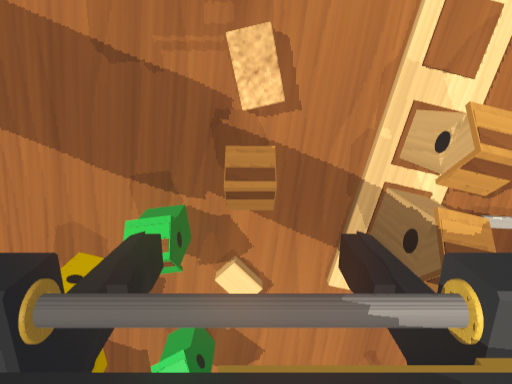

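```bash
python3 -m inch '[[0.3,30,-0.6,0,0,0],[0,38,0,0,0,0],[0,38,0,0,0,0],[0,38,0,0,0,0],[0,21,0,0,0,0],[0,0,0,0,0,0],[0,0,0,0,0,0],[0,0,0,0,0,0]]'
python3 -m inch '[[0,0,0,0,0,0],[0,0,0,0,0,0],[0,0,0,0,0,0],[0,0,0,0,0,0],[0,0,0,0,0,0],[0,0,0,0,0,0],[0,0,0,0,0,0],[0,0,0,0,0,0]]' 30 25
python3 - <<'E'
from h import *
togo([.42,-.1113,.054],7.2)
E
```

```text
clock: 18.85
tool_pos: [0.421, -0.1114, 0.0555]
eef_rot: [0.706, 0.046, -0.044, -0.705]
contact_force: [-0.1, 0.6, 0.5]
opening: 0.999
clock: 19.52
tool_pos: [0.4197, -0.1113, 0.0547]
eef_rot: [-0.706, -0.045, 0.045, 0.706]
contact_force: [-0.2, -1.2, 3.5]
opening: 0.52
t 19.52 pos [ 0.4197 -0.1113  0.0547] yaw 7.34 tilt [-0.001  0.    -1.   ] F [-0.2 -1.2  3.5] open 45.8
togo mm tool [ 0.3  0.7 -0. ] turn about y 0.0024
```

```bash
python3 -m inch '[[0,-20,0,0,0,0],[0,-40,0,0,0,0],[0,-40,0,0,0,0],[0,-30,0,0,0,0],[0,-15,0,0,0,0],[0,0,0,0,0,0]]'
python3 -m inch '[[15,0,10,0,0,0],[30,0,19,0,0,0],[32,0,20,0,0,0],[32,0,20,0,0,0],[32,0,20,0,0,0],[32,0,20,0,0,0],[24,0,16,0,0,0],[12.6,0,8,0,0.06,0],[0,0,0,0,0.11,0],[0,0,0,0,0.06,0],[0,0,0,0,0,0],[0,0,0,0,0,0]]'
python3 -m inch '[[0,0,0,0,0,0],[0,0,0,0,0,0]]'
python3 - <<'E'
from h import *
togo([.6106,.0474,.0695],-5.87)
d,T,s=wshot("w11")
Ti=np.linalg.inv(T@np.linalg.inv(d["tool_from_camera"]))
q=cloud(d,T)[130:290,190:310].reshape(-1,3)@Ti[:3,:3].T+Ti[:3,3]
q=q[(q[:,1]<-.0)&(q[:,1]>-.045)];print("held eave z",np.percentile(q[:,2],[99,100]).round(4))
for o in seats(d,(180,0,330,175),.69,T=T,show="pics/b5.png",amin=150): print(*o)
E
```

```text
clock: 20.02
tool_pos: [0.4214, -0.1117, 0.2025]
eef_rot: [0.706, 0.047, -0.043, -0.705]
contact_force: [0.5, -0.7, -1.0]
opening: 0.519
clock: 21.02
tool_pos: [0.6097, 0.0472, 0.1979]
eef_rot: [0.707, -0.037, 0.034, -0.706]
contact_force: [-0.5, -0.0, -0.2]
opening: 0.519
clock: 21.18
tool_pos: [0.6103, 0.0471, 0.199]
eef_rot: [-0.706, 0.036, -0.035, 0.706]
contact_force: [0.4, -0.2, -0.1]
opening: 0.523
t 21.18 pos [0.6103 0.0471 0.199 ] yaw -5.8 tilt [-0.002  0.    -1.   ] F [ 0.4 -0.2 -0.1] open 46.0
togo mm tool [  0.5 129.5   0.3] turn about y 0.0012
held eave z [0.031  0.0318]
board [621.3 123.5] 96.3 163.8 -5.91
hole [623.5 135.3] 56.1 69.8 -5.87
```

```bash
python3 -m inch '[[0,20,0,0,0,0],[0,35,0,0,0,0],[0,30,0,0,0,0],[0,20,0,0,0,0],[0,12,0,0,0,0],[0,6,0,0,0,0],[0,2,0,0,0,0],[0,0,0,0,0,0],[0,0,0,0,0,0],[0,0,0,0,0,0],[0,0,0,0,0,0],[0,0,0,0,0,0]]'
python3 - <<'E'
from h import *
togo([.6106,.0474,.0695],-5.87)
E
```

```text
clock: 22.23
tool_pos: [0.611, 0.0475, 0.0753]
eef_rot: [-0.706, 0.036, -0.036, 0.706]
contact_force: [-0.2, 0.3, -1.0]
opening: 0.522
t 22.23 pos [0.611  0.0475 0.0753] yaw -5.84 tilt [ 0.001  0.    -1.   ] F [-0.2  0.3 -1. ] open 46.0
togo mm tool [-0.4  5.8 -0.1] turn about y 0.0005
```

```bash
python3 -m inch '[[0,3,0,0,0,0],[0,1,0,0,0,0],[0,0,0,0,0,0],[0,0,0,0,0,0],[0,0,0,0,0,0]]'; python3 -m inch '[[0,0.7,0,0,0,0],[0,0,0,0,0,0],[0,0,0,0,0,0],[0,0,0,0,0,0]]'; python3 -m inch '[[0,0.7,0,0,0,0],[0,0,0,0,0,0],[0,0,0,0,0,0],[0,0,0,0,0,0]]'
python3 - <<'E'
from h import *
togo([.6106,.0474,.0695],-5.87)
E
```

```text
clock: 22.65
tool_pos: [0.6105, 0.0475, 0.0704]
eef_rot: [-0.706, 0.036, -0.036, 0.706]
contact_force: [0.1, -0.1, 0.4]
opening: 0.519
clock: 22.98
tool_pos: [0.6107, 0.0474, 0.0699]
eef_rot: [-0.706, 0.036, -0.036, 0.706]
contact_force: [0.5, -0.2, -0.5]
opening: 0.518
clock: 23.32
tool_pos: [0.6107, 0.0475, 0.0698]
eef_rot: [-0.706, 0.036, -0.036, 0.706]
contact_force: [-0.9, 0.3, 5.9]
opening: 0.522
t 23.32 pos [0.6107 0.0475 0.0698] yaw -5.85 tilt [-0.  0. -1.] F [-0.9  0.3  5.9] open 46.0
togo mm tool [-0.1  0.3 -0.1] turn about y 0.0004
```

```bash
python3 -m inch '[[0,0,0,0,0,0],[0,0,0,0,0,0],[0,0,0,0,0,0],[0,0,0,0,0,0],[0,-20,0,0,0,0],[0,-38,0,0,0,0],[0,-40,0,0,0,0],[0,-36,0,0,0,0],[-30,0,0,0,0,0],[-30,0,0,0,0,0],[-20,0,0,0,0,0],[0,0,0,0,0,0]]' 88; python3 -m inch '[[0,0,0,0,0,0],[0,0,0,0,0,0]]'
python3 - <<'E'
from h import *
d,T,s=wshot("w12")
togo([.4382,.1528,.2],10.5)
cv2.imwrite("pics/w12c.png",cv2.resize(d["img"][60:250,220:400,::-1],None,fx=3,fy=3,interpolation=cv2.INTER_CUBIC))
E
```

```text
clock: 24.32
tool_pos: [0.5261, 0.0559, 0.2032]
eef_rot: [0.706, -0.038, 0.033, -0.706]
contact_force: [-0.4, -0.4, 0.6]
opening: 1.002
clock: 24.48
tool_pos: [0.5322, 0.0555, 0.2033]
eef_rot: [-0.706, 0.036, -0.036, 0.706]
contact_force: [-0.3, 0.9, -1.1]
opening: 0.998
t 24.53 pos [0.5324 0.0554 0.2032] yaw -5.87 tilt [ 0.001  0.    -1.   ] F [-0.5 -0.5  0.8] open 88.1
togo mm tool [-103.7    3.2   87.2] turn about y -0.2857
```

View pics/w12c.png

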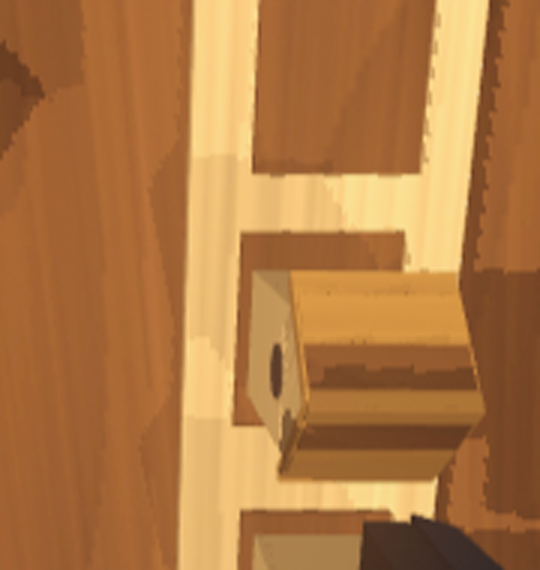

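```bash
python3 -m inch '[[-20,0,16,0,0,0],[-30,0,25,0,0,0],[-32,0,27,0,0,0],[-21.7,0,19,0,0,0],[0,0,0,0,-0.095,0],[0,0,0,0,-0.095,0],[0,0,0,0,-0.095,0],[0,0,0,0,0,0],[0,0,0,0,0,0],[0,0,0,0,0,0]]'
python3 - <<'E'
from h import *
d,T,s=wshot("w13")
print(*roof(cloud(d,T),(.438,.1528),.05,.075,d["range_z"]))
togo([.4383,.1525,.034],10.5)
E
```

```text
clock: 25.37
tool_pos: [0.4376, 0.1524, 0.2031]
eef_rot: [-0.704, -0.063, 0.064, 0.704]
contact_force: [-0.2, -0.4, -0.3]
opening: 0.997
[438.7 152.5] 46.1 54.7 10.16 zmax 0.0766
t 25.42 pos [0.4375 0.1523 0.2032] yaw 10.33 tilt [-0.001  0.    -1.   ] F [-0.2 -0.2  0.5] open 88.1
togo mm tool [  0.9 169.2  -0. ] turn about y -0.0029
```

View pics/w13.png

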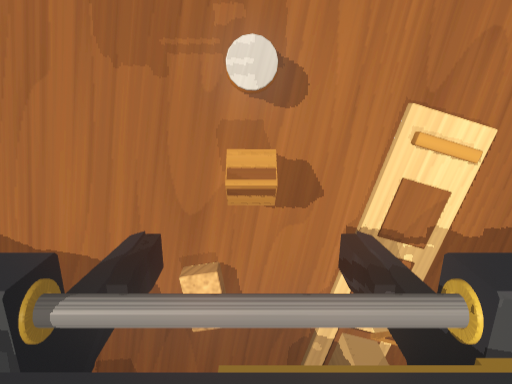

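```bash
python3 -m inch '[[0.9,30,0,0,0,0],[0,38,0,0,0,0],[0,38,0,0,0,0],[0,38,0,0,0,0],[0,20,0,0,0,0],[0,4,0,0,0,0],[0,0,0,0,0,0],[0,0,0,0,0,0],[0,0,0,0,0,0]]'
python3 -m inch '[[0,0,0,0,0,0],[0,0,0,0,0,0],[0,0,0,0,0,0],[0,0,0,0,0,0],[0,0,0,0,0,0],[0,0,0,0,0,0],[0,0,0,0,0,0],[0,0,0,0,0,0]]' 30 25
python3 - <<'E'
from h import *
togo([.6229,.1355,.05],-5.87)
E
```

```text
clock: 26.17
tool_pos: [0.4387, 0.1529, 0.0367]
eef_rot: [-0.704, -0.065, 0.064, 0.705]
contact_force: [1.0, -0.8, -0.1]
opening: 0.999
clock: 26.83
tool_pos: [0.4377, 0.1527, 0.0354]
eef_rot: [-0.704, -0.064, 0.065, 0.704]
contact_force: [0.0, -0.4, 1.8]
opening: 0.518
t 26.83 pos [0.4377 0.1527 0.0354] yaw 10.49 tilt [-0.001  0.    -1.   ] F [ 0.  -0.4  1.8] open 45.7
togo mm tool [179.  -14.8 -50.6] turn about y 0.2856
```

```bash
python3 -m inch '[[0,-20,0,0,0,0],[0,-40,0,0,0,0],[0,-40,0,0,0,0],[0,-30,0,0,0,0],[0,-15,0,0,0,0],[0,0,0,0,0,0]]'
python3 -m inch '[[15,0,-4,0,0,0],[30,0,-8.6,0,0,0],[34,0,-10,0,0,0],[34,0,-10,0,0,0],[34,0,-10,0,0,0],[22,0,-6,0,0,0],[10,0,-2,0,0.06,0],[0,0,0,0,0.11,0],[0,0,0,0,0.115,0],[0,0,0,0,0,0],[0,0,0,0,0,0],[0,0,0,0,0,0]]'
python3 -m inch '[[0,0,0,0,0,0],[0,0,0,0,0,0]]'
python3 - <<'E'
from h import *
togo([.6229,.1355,.0505],-5.87)
d,T,s=wshot("w14")
Ti=np.linalg.inv(T@np.linalg.inv(d["tool_from_camera"]))
q=cloud(d,T)[130:290,190:310].reshape(-1,3)@Ti[:3,:3].T+Ti[:3,3]
q=q[(q[:,1]<-.0)&(q[:,1]>-.045)];print("held eave z",np.percentile(q[:,2],[99,100]).round(4))
E
```

```text
clock: 27.33
tool_pos: [0.4394, 0.1532, 0.1833]
eef_rot: [-0.703, -0.066, 0.063, 0.705]
contact_force: [-0.1, -0.8, -0.7]
opening: 0.523
clock: 28.33
tool_pos: [0.6223, 0.1354, 0.1791]
eef_rot: [0.706, -0.036, 0.034, -0.706]
contact_force: [0.7, 0.7, -1.3]
opening: 0.522
clock: 28.5
tool_pos: [0.6228, 0.1354, 0.18]
eef_rot: [-0.706, 0.036, -0.035, 0.706]
contact_force: [-0.1, 0.5, -1.3]
opening: 0.52
t 28.5 pos [0.6228 0.1354 0.18  ] yaw -5.77 tilt [-0.001  0.    -1.   ] F [-0.1  0.5 -1.3] open 45.8
togo mm tool [2.000e-01 1.295e+02 1.000e-01] turn about y 0.0017
held eave z [0.0271 0.0276]
```

```bash
python3 -m inch '[[0,20,0,0,0,0],[0,35,0,0,0,0],[0,30,0,0,0,0],[0,20,0,0,0,0],[0,12,0,0,0,0],[0,6,0,0,0,0],[0,2,0,0,0,0],[0,0,0,0,0,0],[0,0,0,0,0,0],[0,0,0,0,0,0],[0,0,0,0,0,0]]'
python3 -m inch '[[0,2,0,0,0,0],[0,1,0,0,0,0],[0,0,0,0,0,0],[0,0,0,0,0,0],[0,0,0,0,0,0]]'; python3 -m inch '[[0,0.7,0,0,0,0],[0,0,0,0,0,0],[0,0,0,0,0,0],[0,0,0,0,0,0]]'
python3 - <<'E'
from h import *
togo([.6229,.1355,.0505],-5.87)
E
```

```text
clock: 29.47
tool_pos: [0.6237, 0.1357, 0.0563]
eef_rot: [-0.706, 0.036, -0.036, 0.706]
contact_force: [0.3, -0.1, -0.9]
opening: 0.521
clock: 29.88
tool_pos: [0.6229, 0.1355, 0.0521]
eef_rot: [-0.706, 0.036, -0.036, 0.706]
contact_force: [0.6, -0.1, -0.8]
opening: 0.52
clock: 30.22
tool_pos: [0.6229, 0.1355, 0.0514]
eef_rot: [-0.706, 0.036, -0.036, 0.706]
contact_force: [-0.3, 0.9, -0.7]
opening: 0.517
t 30.22 pos [0.6229 0.1355 0.0514] yaw -5.84 tilt [-0.001  0.    -1.   ] F [-0.3  0.9 -0.7] open 45.5
togo mm tool [-0.   0.9 -0. ] turn about y 0.0005
```

```bash
python3 -m inch '[[0,0.7,0,0,0,0],[0,0,0,0,0,0],[0,0,0,0,0,0],[0,0,0,0,0,0]]'; python3 -m inch '[[0,0.6,0,0,0,0],[0,0,0,0,0,0],[0,0,0,0,0,0],[0,0,0,0,0,0]]'
```

```text
clock: 30.55
tool_pos: [0.6229, 0.1355, 0.0507]
eef_rot: [-0.706, 0.036, -0.036, 0.706]
contact_force: [-0.5, 0.4, -1.5]
opening: 0.523
clock: 30.88
tool_pos: [0.623, 0.1355, 0.0504]
eef_rot: [-0.706, 0.036, -0.036, 0.706]
contact_force: [-1.2, -0.1, 3.7]
opening: 0.521
```

```bash
python3 -m inch '[[0,0,0,0,0,0],[0,0,0,0,0,0],[0,0,0,0,0,0],[0,0,0,0,0,0],[0,-20,0,0,0,0],[0,-40,0,0,0,0],[0,-41,0,0,0,0],[0,-40,0,0,0,0],[-30,0,0,0,0,0],[-30,0,0,0,0,0],[-20,0,0,0,0,0],[0,0,0,0,0,0]]' 88; python3 -m inch '[[0,0,0,0,0,0],[0,0,0,0,0,0]]'
python3 - <<'E'
from h import *
d,T,s=wshot("w15")
print("wrist roof",*roof(cloud(d,T),(.623,.1355),.065,.09,d["range_z"]))
cv2.imwrite("pics/w15c.png",cv2.resize(d["img"][60:250,220:400,::-1],None,fx=3,fy=3,interpolation=cv2.INTER_CUBIC))
E
python3 -m inch '[[-30,0,20,0,0,0],[-36,-20,38,0,0,0],[-36,-20,38,0,0,0],[-36,0,38,0,0,0],[-10,0,38,0,0,0],[0,0,38,0,0,0],[0,0,38,0,0,0],[0,0,20,0,0,0],[0,0,0,0,0,0],[0,0,0,0,0,0]]'
python3 - <<'E'
from h import *
from plant import r
t=r.snapshot("top");np.savez("top4.npz",**t);P=cloud(t)
for c,w,H in [((.595,-.1455),.098,.135),((.6043,-.0555),.082,.115),((.6106,.0474),.066,.095),((.6229,.1355),.05,.075)]:
    print("top roof",*roof(P,c,w+.015,H+.015,rad=.048))
cv2.imwrite("pics/top4.png",cv2.resize(t["img"][100:240,150:400,::-1],None,fx=3,fy=3,interpolation=cv2.INTER_CUBIC))
e=r.snapshot("side");cv2.imwrite("pics/side4.png",cv2.resize(e["img"][110:300,180:400,::-1],None,fx=3,fy=3,interpolation=cv2.INTER_CUBIC))
E
```

```text
clock: 31.88
tool_pos: [0.5385, 0.1444, 0.1913]
eef_rot: [0.706, -0.037, 0.033, -0.706]
contact_force: [-0.8, 0.1, -0.7]
opening: 1.002
clock: 32.05
tool_pos: [0.5446, 0.1435, 0.1914]
eef_rot: [-0.706, 0.036, -0.036, 0.706]
contact_force: [-1.0, -0.2, -0.2]
opening: 0.997
wrist roof [623.4 135. ] 47.0 55.3 -5.7 zmax 0.0918
clock: 32.93
tool_pos: [0.4469, 0.3967, 0.2205]
eef_rot: [-0.706, 0.036, -0.035, 0.706]
contact_force: [0.1, -1.0, 0.3]
opening: 1.0
top roof [ 594.2 -145.6] 46.9 78.4 -5.33 zmax 0.1526
top roof [604.7 -55.1] 46.3 70.9 -6.13 zmax 0.1336
top roof [610.1  47.9] 46.7 63.1 -6.18 zmax 0.1132
top roof [623.3 135.8] 46.9 54.5 -5.99 zmax 0.0922
```

View pics/w15c.png

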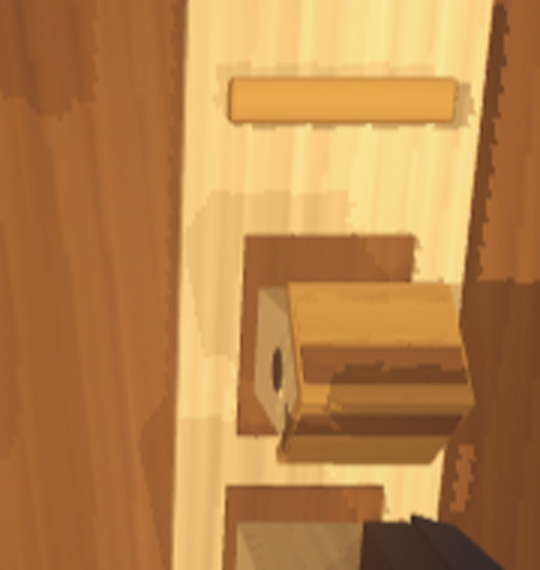

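View pics/top4.png

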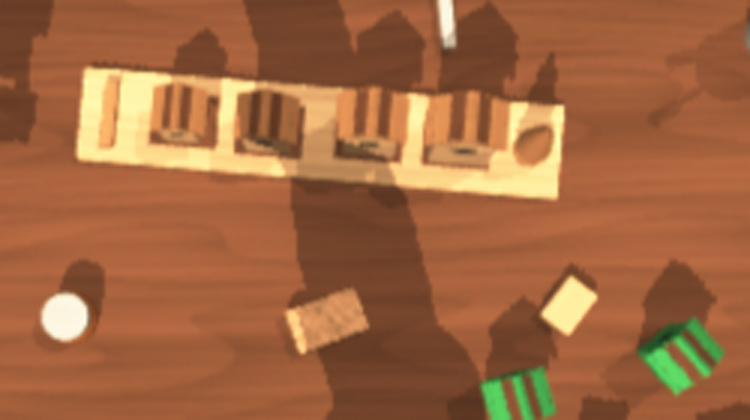

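View pics/side4.png

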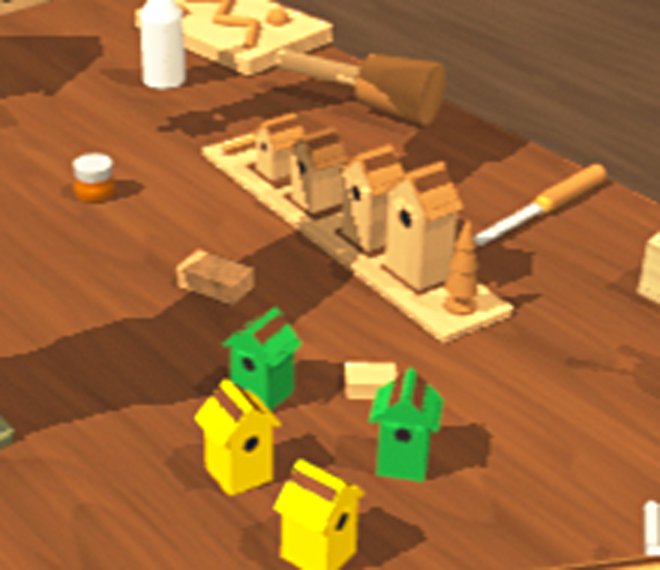

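All four houses stand on their seats in descending order from the tree. The top and wrist readings, and the seat margins, agree to about 1–2 mm. The gripper is open and clear of everything.

Run:
```python
from plant import r
print(r.finish_job())
```

```text
the job is handed in; nothing more can be done
None
```

The four birdhouses are on the board in order of height, 135, 115, 95 and 75 mm, with the tallest on the seat next to the fir tree. I handed the job in at about 33 s.

- **Position:** Seat margins seen from above match a centred house to about 1 mm. The front margins read 4.1–5.2 mm where 5 mm is ideal. Roof centres in the last top view lie within about 1.5 mm of the seat centres I aimed for.
- **Squareness:** The houses are turned −5.3° to −6.2°, and the seats about −5.9°. The roof heights read right for houses standing upright on the seats.
- **Let go:** The gripper is open and about 0.25 m away from the nearest house. The green and yellow look-alikes were not touched.
- **Disagreements:** The top and wrist cameras differed by 1–2 mm on the seat positions, so I aimed at the average. The wrist camera read the seat tops 3 mm too high. A rough reading from the side camera put the tallest house 5–6 mm off. Its roof size also came out wrong, so I relied on the other views.

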